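# Seat a jig cover on its hidden pin and hold it down

### The job

Turn the hex nut on the jig clockwise (seen from above) until the keeper bar stands clear of the slideway. Then lay the round cover flat on the jig's front ledge, slide it back under the two lips until it drops over the hidden locating pin, and press it down as far as the sprung pad will go. Finish with the gripper still holding the cover pressed down, and leave the other parts on the bench alone.

Things in the scene. Friction and masses are not known exactly. Their poses are not given: they have to be found in the camera images.
- jig: Fixed bare-metal jig, 205 mm long (its x), 118 mm wide (its y), with a keeper post on its left (+y) side. Origin on the bench under its middle; +x runs along the slideway from the front ledge (nearest the robot) to the pocket with the pin; z up. The pocket (x = 4 to 97 mm) lies between side rails with inner faces at y = +-46 mm and a back stop; the pin stands at x = 50, y = 0.
- ledge (a point): Middle of the jig's flat front ledge, on its top, 42 mm above the bench; jig axes, 95 mm before the pin along x. The ledge runs from 53 mm before to 49 mm behind this point and is 118 mm wide. Lay the cover here.
- lips (a point): Point midway between the two dark lips over the pocket's side rails, at the height of their underside, 53.5 mm above the bench (tops 61 mm, screw heads 64 mm); jig axes. Each lip is 76 mm long along x and they leave 68 mm between them, so the cover cannot be lowered onto the pin: it must slide in beneath them at ledge height, then go down.
- pin_tip (a point): Top of the fixed steel locating pin in the pocket, 40 mm above the bench: 2 mm below ledge height, 10 mm above the resting sprung pad. 14 mm diameter, tip coned (7 mm across at the top, full diameter 5 mm lower). Hidden once the cover is over it. Jig axes.
- lift_pad (a joint): Black ring-shaped sprung pad round the pin, 80 mm across, top 30 mm above the bench at rest. 0 = up, 0.006 (m) = fully down. Begins to yield at 6 N and is fully down at 11 N, the cover's weight included (the cover alone does not move it).
- keeper (a joint): Keeper bar with hex nut (one piece) on the post at the left of the slideway. 0 = bar along the jig's -y, barring the slideway; grows clockwise seen from above (rad) to the stop at 1.7, bar then pointing to the front of the jig. Clear of the cover's path from 1.15 on. Turns stiffly (0.05 N m), stays where left. Starts between 0 and 0.15.
- nut (a point): On the axis of the keeper's steel hex nut at the height to grip it, 76 mm above the bench. Nut: 30 mm across flats, 55 to 87 mm above the bench; the bar below it (46 to 54 mm up) reaches 70 mm from the axis. The axes turn with the nut: -y along the bar, x square to one pair of flats (other pairs at 60 and 120 degrees).
- cover_mid (a point): Centre of the loose bare-metal cover (0.24 to 0.39 kg), on its axis, 40 mm above its underside; z up. Round flange 84 mm across, 6 mm thick; round hub 36 mm across, rising to 80 mm above the underside. Grip the hub near its top (about 58 mm above the underside) to keep fingers above the jig's lips. The underside has a blind central bore, 18 mm across, 26 mm deep, unseen from above.
- case_top (a point): Middle of the top of the fixed grey-blue clip case, an obstacle 141 mm deep (x), 202 mm wide (y), 56 mm high. The cover stands just before it, so spread the fingers along y, not x. Another obstacle: the stiff orange hose, an upright column 90 mm thick from 0.06 to 1.1 m up, 282 mm nearer the robot (x) and 290 mm to the right (-y) of this point; an arm starting right of it must fold close to its base to swing past.
- bearing_mid (a point): Bystander: steel ball bearing 62 mm across, 16 mm high, lying on the bench; point at its centre. Leave alone.
- worm_wheel_mid (a point): Bystander: bronze worm wheel on a shaft, 79 mm across, 79 mm high, standing; point half-way up. Leave alone.
- worm_shaft_mid (a point): Bystander: steel worm shaft 120 mm long, 24 mm thick, lying; point at its centre. Leave alone.
Things that resemble listed ones, but are neither listed nor needed, are in the scene too. Leave any green look-alike of the part that bears cover_mid alone.

How it is judged:
On the way, in this order (a step that is already met when the one before it is completed fails the run):
1. the keeper bar is turned clear of the slideway (value of joint keeper above 1.15 rad), for 0.2 s.
2. the cover lies flat on the front ledge, off the pin (contact force between cover and jig above 0.3 N and x of cover_mid in the frame of jig between -0.1 and 0.015 m and y of cover_mid in the frame of jig between -0.04 and 0.04 m and z of cover_mid in the frame of jig between 0.078 and 0.086 m and angle between cover_mid's own z axis and vertical below 0.1 rad), for 0.1 s.
3. the cover has dropped over the pin (horizontal distance between cover_mid and pin_tip below 0.005 m and angle between cover_mid's own z axis and vertical below 0.08 rad and z of cover_mid in the frame of jig below 0.0735 m), for 0.2 s.
At the end, for the whole second after the job is handed in: The cover sits level (within 0.08 rad) over the pin (axes within 5 mm), the sprung pad is pushed at least 4.5 of its 6 mm down by it with more than 6 N, the gripper's fingers still hold the cover, and the keeper is still turned clear (over 1.15 rad) (horizontal distance between cover_mid and pin_tip below 0.005 m and angle between cover_mid's own z axis and vertical below 0.08 rad and z of cover_mid in the frame of jig below 0.067 m and value of joint lift_pad above 0.0045 m and contact force between the fingers and cover above 3 N and contact force between cover and jig above 6 N and value of joint keeper above 1.15 rad); the arm keeps its last pose, push and grip.
It fails at once if a bystander part is moved more than 3 cm (distance of any of bearing_mid, worm_wheel_mid, worm_shaft_mid from where it was at the start of the episode above 0.03 m).
It also fails if it takes over 72 s, if anything falls off the work surface, if the arm or the gripper's body presses on something with over 40 N, if the wrist force passes 120 N, or if a joint passes its speed limit or range.

### The arm

A 6-joint arm with a two-finger parallel gripper is mounted at the origin on a cart in front of the work surface, level with it; the furniture and walls round the work are solid. World frame = base frame: x ahead of the robot, y to its left, z up, the work surface at z = 0. Lengths are in m, angles in rad, forces in N, time in s.
With the tool pointing down it reaches from about 0.425 to 0.95 m from the base axis. Payload 3.5 kg.
Tool frame: the origin (TCP) lies midway between the tips of the shut fingers; the grasp point (between the pads) lies 19 mm behind it; z points along the fingers, y is the line along which they close (so a half turn about z gives the same grasp; the last joint's range is limited). The gripper opens to 85 mm and grips with 20 to 120 N. Pads are 22 mm wide; open, the fingers measure 114 mm over their backs; the gripper's body (76 mm by 85 mm) begins 54 mm behind the grasp point. The pads swing forward as they close: fully open they stand 13 mm farther back than shut.
Start: joints at [1.106, 0.286, 1.577, -0, 1.279, -0.15], TCP at [0.209, 0.642, 0.231] pointing down, gripper open.
Joint ranges: [-2.77, 2.77], [-0.9, 2.22], [0.21, 2.48], [-1.53, 4.67], [0.24, 2.81], [-2.84, 2.84]. Speed limits (rad/s): [2.79, 2.79, 3.14, 3.14, 3.14, 3.14].

### API

Orientations are given as a unit quaternion [x, y, z, w].
In Python, from plant import * gives the robot as it stands.
- The arm moves only by the tool move_arm, never from a script. Its argument "moves" is a list of rows, each a list of 3 entries, a list of its own where there are three numbers: the opening, from 0 (shut) to 1 (fully open), then the shift along the tool's x, y, z in m, then the turn, a rotation vector about the tool's x, y, z in rad. A call has exactly 10 rows; each row shifts and turns the commanded pose from where the row before left it, along the tool's axes as they then stand; what a row does not reach is not made up. A row lasts 1/12 s, in which the tool goes at most 41.7 mm and 7.16 degrees, less where a joint would pass 70% of its speed; a pose out of reach is approached as far as the arm can. A call is refused whole if a number of a shift passes 0.0417 or a number of a turn 0.125, either way. A call with a gripper value outside its range is refused whole. The fingers move at their own pace and stop on an object; "grip_force" is the grip in N (left out, the last holds). Time passes only in rows, so rows that do not move let the fingers close, or fill a call up. It gives the time, the measured TCP pose, the force, the opening and the grip force at its end, in the units of the state.
- get_state(): the state, without advancing time (a new reading comes with each control period).
- read_camera(name): name is "side" or "top" or "wrist"; returns the picture (480x640x3 uint8, red, green, blue); there is no depth.
- camera_params(name): a dict with "fx", "fy", "cx", "cy" (pixels), "rvec" (rotation vector, rad) and "tvec" (3), from world to camera coordinates, as OpenCV has them; the wrist camera has in their place "tool_from_camera" (4x4, takes a point from camera to tool coordinates, whose origin is the TCP and whose axes are the flange's). Camera axes: x right, y down, z forward; pixel columns grow to the right and rows downward; lengths in m; the calibration is good to about 2 mm. A picture is of the moment at which its call begins: read the wrist's pose just before it. camera_params takes no time and is no camera call.
- sign_off(): hands the job in; it is judged then, once.
The state is a dict: "time": time; "qpos": joint angles; "dq": joint speeds; "joint_efforts": joint torques, N m; "eef_pos": TCP position; "tcp_rot": TCP orientation; "contact_force": force on the tool from outside, world axes, zero at the start; "wrist_torque": the same for the moment, N m; "opening": opening from 0.0 (shut) to 1.0 (fully open); "finger_force": force on a finger pad.
Only numpy, scipy, OpenCV 4.12 (cv2) and the standard library are available. Lean on these libraries where they do the work, as an engineer would, in place of code of your own. Each camera call takes 0.05 s, during which the arm holds its last target. There are 200 camera calls.

## Working session

There is one attempt and no reset: what is moved stays moved. The work goes in short steps, Python scripts to look and compute and a tool call to move; the robot and the scene stay as the last step left them, time stands still between calls to the robot, and variables do not carry over. Pictures are saved under pics/ and viewed, at most 10 in all, crops included, and the job is handed in when it is done.

Besides the shell and the picture viewer there is one more tool, called as name([rows], argument=value, ...), one row to a line, values as JSON. move_arm: Moves the arm, as the interface text tells. Its arguments: {"type":"object","properties":{"moves":{"type":"array"},"grip_force":{"type":"number"}},"required":["moves"]}

```bash
mkdir -p pics; ls; cat > h.py <<'E'
import numpy as np, cv2
from scipy.spatial.transform import Rotation as R
from plant import *
def cam(name, s=None):
    p=camera_params(name); K=np.array([[p['fx'],0,p['cx']],[0,p['fy'],p['cy']],[0,0,1]])
    if 'rvec' in p:
        Rm=cv2.Rodrigues(np.array(p['rvec'],float))[0]; t=np.array(p['tvec'],float)
        return K,Rm,t
    s=s or get_state(); T=np.eye(4); T[:3,:3]=R.from_quat(s['tcp_rot']).as_matrix(); T[:3,3]=s['eef_pos']
    C=np.linalg.inv(T@np.array(p['tool_from_camera'])); return K,C[:3,:3],C[:3,3]
def onplane(c,uv,z):
    K,Rm,t=c; o=-Rm.T@t; d=Rm.T@np.linalg.inv(K)@np.array([uv[0],uv[1],1.]); return o+d*(z-o[2])/d[2]
def proj(c,P):
    K,Rm,t=c; q=K@(Rm@np.array(P,float)+t); return q[:2]/q[2]
def tri(c1,u1,c2,u2):
    P=[c[0]@np.c_[c[1],c[2]] for c in (c1,c2)]
    X=cv2.triangulatePoints(P[0],P[1],np.array(u1,float),np.array(u2,float))[:,0]; return X[:3]/X[3]
def snap(name,f):
    im=read_camera(name); cv2.imwrite('pics/'+f,im[:,:,::-1]); return im
E
python3 - <<'E'
from h import *
s=get_state(); print(s)
for n in('side','top','wrist'):
    snap(n,n+'0.png'); print(n,camera_params(n))
E
```

```text
pics
{'time': 0.0, 'qpos': array([ 1.10598937e+00,  2.87214090e-01,  1.57822240e+00, -1.25515003e-05,
        1.27857442e+00, -1.50006039e-01]), 'dq': array([ 1.03559242e-03, -2.55503320e-04,  1.86753361e-04,  6.12936587e-04,
       -8.68228290e-05,  4.26942885e-04]), 'joint_efforts': array([ 8.52083867e-04, -4.05993283e+01, -2.92620385e+01, -1.58208150e-04,
        5.87660688e-03,  5.37879458e-06]), 'eef_pos': array([0.20867273, 0.64122942, 0.2298903 ]), 'tcp_rot': array([ 1.56749427e-01,  9.87637664e-01, -1.15426545e-03, -3.60141965e-04]), 'contact_force': array([ 0.2556751 ,  0.08857703, -0.42661788]), 'wrist_torque': array([-0.02213938,  0.02582092,  0.04000902]), 'finger_force': 0.0, 'opening': 1.0049805051967222}
side {'fx': 504.32611186650047, 'fy': 504.32611186650047, 'cx': 315.01747845665193, 'cy': 238.77011848229836, 'rvec': array([ 2.17866029, -0.27585137,  0.11502917]), 'tvec': array([-0.47597492,  0.21932348,  1.04572633])}
top {'fx': 555.8632700611428, 'fy': 555.8632700611428, 'cx': 322.0243658897454, 'cy': 240.3639382942724, 'rvec': array([ 2.18077736, -2.14120838,  0.16567676]), 'tvec': array([0.12774545, 0.54392317, 1.17932536])}
wrist {'fx': 374.01883667581825, 'fy': 374.01883667581825, 'cx': 322.09605582528263, 'cy': 241.27888176265122, 'tool_from_camera': array([[ 6.54970413e-04, -9.47571484e-01, -3.19543197e-01,
         8.23642343e-02],
       [ 9.99999761e-01,  6.90959979e-04,  7.39443612e-07,
         2.55529358e-04],
       [ 2.20090885e-04, -3.19543121e-01,  9.47571710e-01,
        -1.42636668e-01],
       [ 0.00000000e+00,  0.00000000e+00,  0.00000000e+00,
         1.00000000e+00]])}
```

View pics/top0.png

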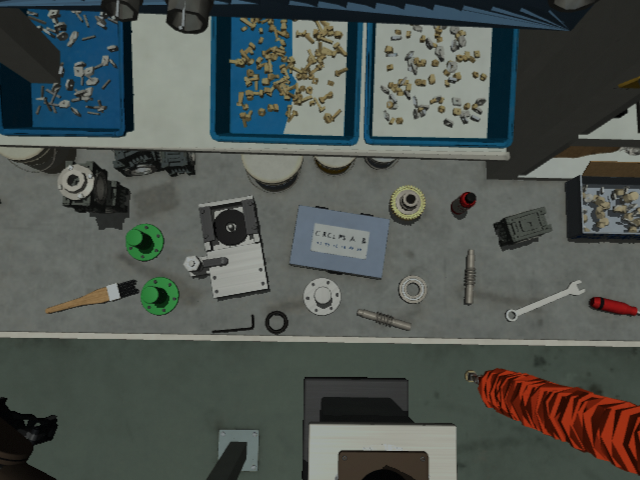

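View pics/side0.png

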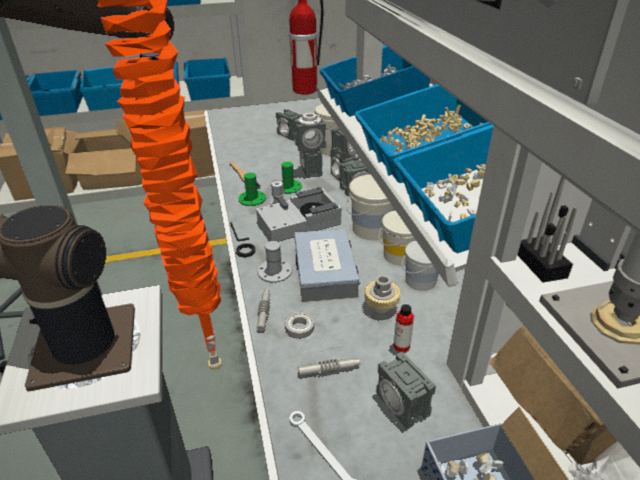

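```bash
python3 - <<'E'
from h import *
im=cv2.imread('pics/top0.png')[188:328,170:360]
cv2.imwrite('pics/c1.png',cv2.resize(im,None,fx=4.2,fy=4.2,interpolation=cv2.INTER_CUBIC))
c=cam('top')
for n,uv,z in(('nut',(193,264),.087),('cover',(322,296),.08),('tcp',None,0)):
    print(n,onplane(c,uv,z) if uv else proj(c,[.209,.642,.231]))
E
```

```text
nut [0.47991058 0.40470611 0.087     ]
cover [0.41895985 0.13657877 0.08      ]
tcp [ 31.22465217 409.14013521]
```

View pics/c1.png

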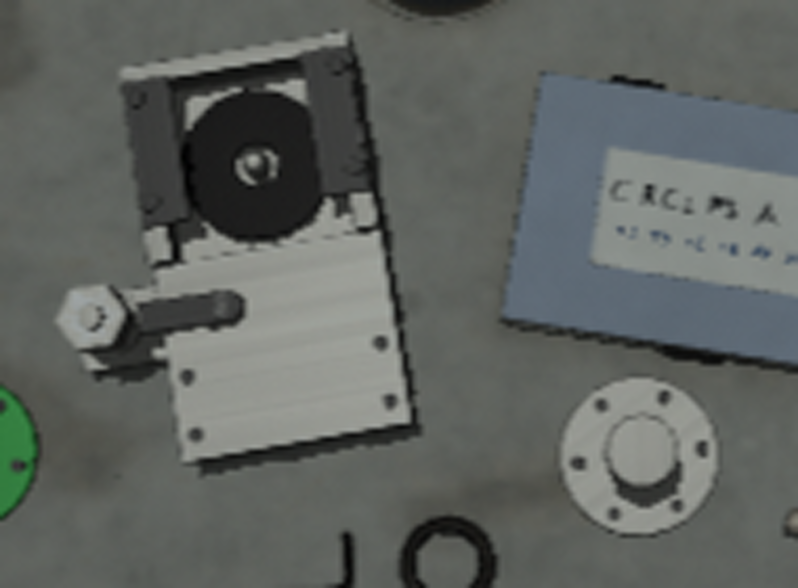

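Candidates for the cover at top: bare-metal flange+hub (322,296); green look-alikes (145,242) and (160,295); bearing (412,289). I choose the bare-metal one, and the crop confirms this: hub top at crop (642,450), bolted flange. The nut is at crop (93,315), the pin at (257,168), and the front ledge corners at (184,462) and (410,420).

```bash
python3 - <<'E'
from h import *
c=cam('top')
f=lambda u,v,z:onplane(c,(170+(u+.5)/4.2-.5,188+(v+.5)/4.2-.5),z)
P={'pin':f(257,168,.040),'FL':f(184,462,.042),'FR':f(410,420,.042),'BR_rail':f(380,235,.042),'nut':f(93,315,.087),'tip':f(228,305,.054),'hub':f(642,450,.08),'flange':f(638,456,.006)}
for k,v in P.items(): print(k,v.round(4))
d=P['FL']-P['FR'];print('width',np.hypot(*d[:2]),'yaw from front',np.degrees(np.arctan2(-d[0],d[1])))
fm=(P['FL']+P['FR'])/2; e=P['pin']-fm; print('len(148)',np.hypot(*e[:2]),'yaw',np.degrees(np.arctan2(e[1],e[0])))
b=P['tip']-P['nut']; print('bar dir',np.degrees(np.arctan2(b[1],b[0])))
# refine with masks: hub / flange in top, bright
im=cv2.imread('pics/top0.png'); 
hsv=cv2.cvtColor(im,cv2.COLOR_BGR2HSV)
m=((hsv[:,:,2]>150)&(hsv[:,:,1]<40)).astype(np.uint8)
n,l,st,ce=cv2.connectedComponentsWithStats(m)
for i in range(1,n):
    if st[i,4]>60 and 170<ce[i,0]<440 and 180<ce[i,1]<330:print(st[i],ce[i])
cs=cam('side')
for k in('nut','hub','pin','FL','FR','flange'): print(k,proj(cs,P[k]).round(1))
s=get_state(); Rm=R.from_quat(s['tcp_rot']).as_matrix(); print(Rm.round(3))
E
```

```text
pin [0.5649 0.3366 0.04  ]
FL [0.4127 0.3675 0.042 ]
FR [0.4361 0.2535 0.042 ]
BR_rail [0.5309 0.2718 0.042 ]
nut [0.4827 0.4074 0.087 ]
tip [0.4921 0.3465 0.054 ]
hub [0.4215 0.1356 0.08  ]
flange [0.4211 0.1362 0.006 ]
width 0.11632678431241428 yaw from front 11.572570050173237
len(148) 0.14290058087630475 yaw 10.550722030865112
bar dir -81.27457907666312
[ 210  236   57   56 1557] [244.02119461 268.04624277]
[184 256  15  14  99] [190.96969697 262.50505051]
[305 279  19  15  81] [313.20987654 284.98765432]
nut [276.7 183. ]
hub [272.1 244.2]
pin [311.7 206.1]
FL [255.3 207.7]
FR [270.8 229.1]
flange [273.9 268.6]
[[-0.951  0.31  -0.001]
 [ 0.31   0.951 -0.002]
 [ 0.    -0.002 -1.   ]]
```

```bash
python3 - <<'E'
import cv2
im=cv2.imread('pics/side0.png')[150:300,220:400]
cv2.imwrite('pics/c2.png',cv2.resize(im,None,fx=4,fy=4,interpolation=cv2.INTER_CUBIC))
E
```

```text
(no output)
```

View pics/c2.png

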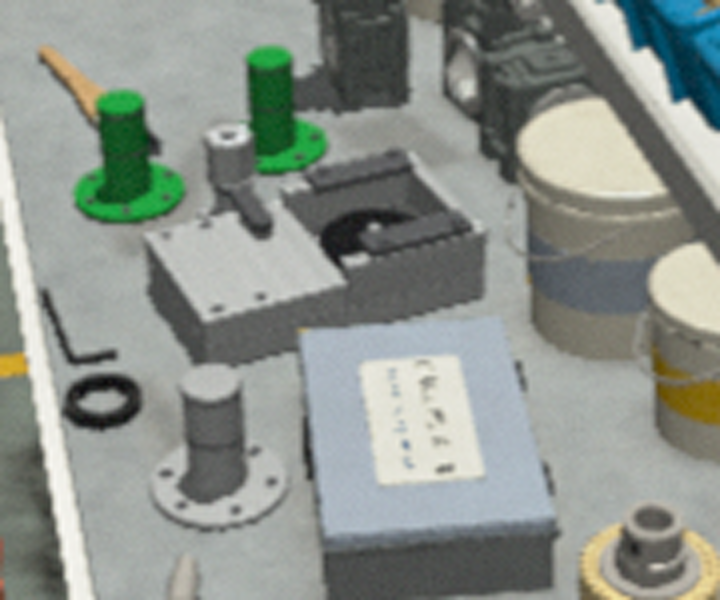

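Side crop: hub top (273,246), nut top (277,184) and pin (313,207) match the top-view projections to about 1 px. The cover is plainly the grey one before the case. Next I go above the nut.

```bash
cat >> h.py <<'E'
def to(x,y,z,ydeg=None,s=None):
    s=s or get_state(); Rm=R.from_quat(s['tcp_rot']).as_matrix()
    d=Rm.T@(np.array([x,y,z])-s['eef_pos']); a=np.degrees(np.arctan2(Rm[1,1],Rm[0,1]))
    out=['shift mm',(d*1000).round(1),'yang',round(a,2)]
    if ydeg is not None: out+=['turn z',round(np.radians((a-ydeg+90)%180-90),4)]
    tilt=Rm[:,2]; print(*out,'tilt',tilt.round(4),'t',round(s['time'],2),'op',round(s['opening'],3),'F',s['contact_force'].round(1))
E
python3 -c "
from h import *
to(.483,.407,.2,68.7)"
```

```text
shift mm [-333.4 -137.9   30.4] yang 71.96 turn z 0.0569 tilt [-8.0e-04 -1.7e-03 -1.0e+00] t 0.15 op 0.999 F [-0.  -0.2 -0.8]
```

move_arm([
  [1, [-0.037, -0.015, 0.003], [0, 0, 0]],
  [1, [-0.037, -0.015, 0.003], [0, 0, 0]],
  [1, [-0.037, -0.015, 0.003], [0, 0, 0]],
  [1, [-0.037, -0.015, 0.003], [0, 0, 0]],
  [1, [-0.037, -0.015, 0.003], [0, 0, 0]],
  [1, [-0.037, -0.015, 0.003], [0, 0, 0]],
  [1, [-0.037, -0.015, 0.003], [0, 0, 0]],
  [1, [-0.037, -0.015, 0.003], [0, 0, 0]],
  [1, [-0.037, -0.018, 0.003], [0, 0, 0]],
  [1, [0, 0, 0.003], [0, 0, 0.057]],
])

```text
time: 0.98
eef_pos: [0.4878, 0.4025, 0.2009]
tcp_rot: [0.188, 0.982, -0.001, 0.001]
contact_force: [-0.5, -0.8, 0.7]
opening: 1.001
finger_force: 0.0
```

```bash
python3 -c "
from h import *
s=get_state(); im=snap('wrist','w1.png'); np.save('s1.npy',[s],allow_pickle=True); to(.483,.407,.058,68.7,s); print(s['eef_pos'])"
```

```text
shift mm [  6.6   2.6 142.9] yang 68.28 turn z -0.0074 tilt [ 0.0021 -0.0023 -1.    ] t 0.98 op 1.001 F [-0.5 -0.8  0.7]
[0.48782695 0.40245247 0.20087125]
```

View pics/w1.png

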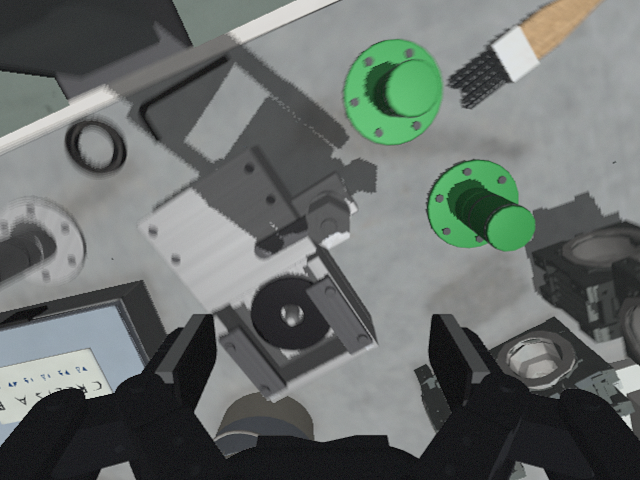

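```bash
python3 - <<'E'
from h import *
s=np.load('s1.npy',allow_pickle=True)[0]; c=cam('wrist',s)
for k,p in dict(nut=[.4827,.4074,.087],pin=[.5649,.3366,.04],FL=[.4127,.3675,.042],FR=[.4361,.2535,.042],tip=[.4921,.3465,.054],hub=[.4215,.1356,.08]).items(): print(k,proj(c,p).round(1))
im=cv2.imread('pics/w1.png')[120:410,120:400]
cv2.imwrite('pics/c3.png',cv2.resize(im,None,fx=2.05,fy=2.05,interpolation=cv2.INTER_CUBIC).clip(0,255) if 0 else cv2.resize(cv2.convertScaleAbs(im,alpha=1.5),None,fx=2,fy=2,interpolation=cv2.INTER_CUBIC))
E
```

```text
nut [325.7 226.7]
pin [286.6 318.8]
FL [245.3 148.8]
FR [134.7 226.8]
tip [260.9 251.5]
hub [-31.6 278.1]
```

View pics/c3.png

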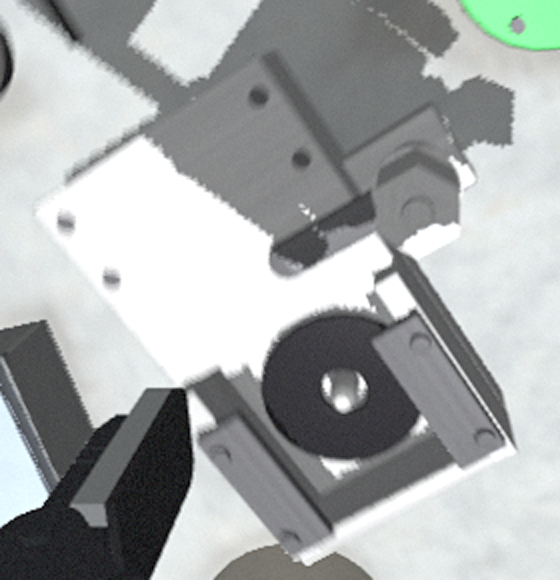

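```bash
python3 - <<'E'
from h import *
s0=np.load('s1.npy',allow_pickle=True)[0]; print(s0['dq'].round(3))
s=get_state(); a=cv2.imread('pics/w1.png'); b=snap('wrist','w2.png')[:,:,::-1].copy(); print(s['time'],s['eef_pos'],s['dq'].round(3))
c=cam('wrist',s); ct=cam('top'); 
top={'nut':(93,315,.087),'pin':(257,168,.04),'FL':(184,462,.042),'FR':(410,420,.042)}
for k,(u,v) in dict(nut=(329,225),pin=(292.5,317.5),FL=(254,146),FR=(139,224)).items():
    r=14; iu,iv=int(u),int(v); t=a[iv-r:iv+r,iu-r:iu+r]
    q=cv2.matchTemplate(b[iv-r-25:iv+r+25,iu-r-25:iu+r+25],t,cv2.TM_CCOEFF_NORMED); _,mx,_,l=cv2.minMaxLoc(q)
    uv=(u+l[0]-25,v+l[1]-25); x=top[k]; ut=(170+(x[0]+.5)/4.2-.5,188+(x[1]+.5)/4.2-.5)
    print(k,round(mx,2),uv,onplane(c,uv,x[2]).round(4),'top',onplane(ct,ut,x[2]).round(4),'tri',tri(c,uv,ct,ut).round(4))
E
```

```text
[ 0.082  0.024  0.047  0.077 -0.043  0.806]
1.0333 [0.48523165 0.40430732 0.19993808] [ 0.066 -0.007  0.017  0.03   0.023 -0.103]
nut 0.96 (331, 227) [0.4811 0.4128 0.087 ] top [0.4827 0.4074 0.087 ] tri [0.4845 0.411  0.0717]
pin 0.95 (292.5, 322.5) [0.5665 0.3423 0.04  ] top [0.5649 0.3366 0.04  ] tri [0.5671 0.3385 0.0336]
FL 0.93 (252, 151) [0.4129 0.374  0.042 ] top [0.4127 0.3675 0.042 ] tri [0.4132 0.3705 0.0248]
FR 0.89 (138, 231) [0.4368 0.2569 0.042 ] top [0.4361 0.2535 0.042 ] tri [0.4366 0.2539 0.037 ]
```

move_arm([
  [1, [0, 0, 0.02], [0, 0, 0]],
  [1, [0, 0, 0.02], [0, 0, 0]],
  [1, [0, 0, 0], [0, 0, 0]],
  [1, [0, 0, 0], [0, 0, 0]],
  [1, [0, 0, 0], [0, 0, 0]],
  [1, [0, 0, 0], [0, 0, 0]],
  [1, [0, 0, 0], [0, 0, 0]],
  [1, [0, 0, 0], [0, 0, 0]],
  [1, [0, 0, 0], [0, 0, 0]],
  [1, [0, 0, 0], [0, 0, 0]],
])

```text
time: 1.92
eef_pos: [0.483, 0.4076, 0.1618]
tcp_rot: [0.185, 0.983, 0.0, 0.0]
contact_force: [-0.1, -0.2, 0.2]
opening: 1.003
finger_force: 0.0
```

```bash
python3 - <<'E'
from h import *
s=get_state(); print(s['dq'].round(4),s['eef_pos'])
b=snap('wrist','w3.png')[:,:,::-1]; np.save('s3.npy',[s],allow_pickle=True)
c=cam('wrist',s)
for k,p in dict(nut=[.4827,.4074,.087],pin=[.5649,.3366,.04]).items(): print(k,proj(c,p).round(1))
im=b[120:420,200:480]
cv2.imwrite('pics/c4.png',cv2.resize(cv2.convertScaleAbs(im,alpha=1.4),None,fx=2,fy=2,interpolation=cv2.INTER_CUBIC))
E
```

```text
[-0.0013  0.0041  0.004  -0.0003 -0.0008 -0.0008] [0.48300432 0.40761393 0.161805  ]
nut [321.1 254.7]
pin [277.6 350.3]
```

View pics/c4.png

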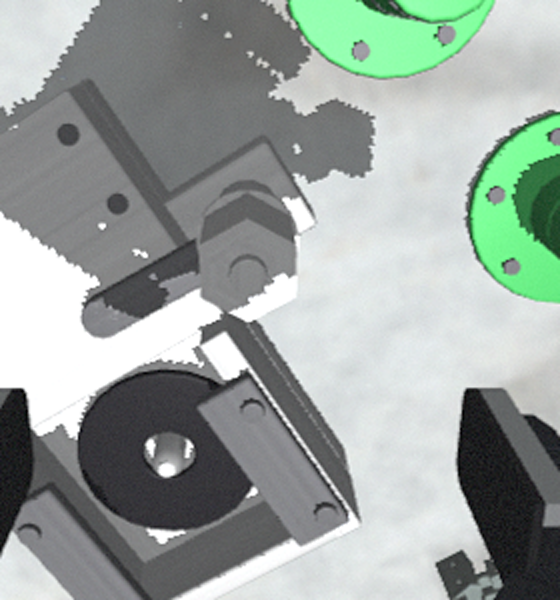

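Crop: the nut's stud is at wrist (324.5,254), with the flats square to the finger line. The pin tip is at about (283.5,351). The nut is within about 1-2 mm of the TCP, so I descend and grip.

move_arm([
  [1, [0, 0.001, 0.025], [0, 0, 0]],
  [1, [0, 0, 0.025], [0, 0, 0]],
  [1, [0, 0, 0.025], [0, 0, 0]],
  [1, [0, 0, 0.02], [0, 0, 0]],
  [1, [0, 0, 0.008], [0, 0, 0]],
  [0.3, [0, 0, 0], [0, 0, 0]],
  [0, [0, 0, 0], [0, 0, 0]],
  [0, [0, 0, 0], [0, 0, 0]],
  [0, [0, 0, 0], [0, 0, 0]],
  [0, [0, 0, 0], [0, 0, 0]],
], grip_force=50)

```text
time: 2.8
eef_pos: [0.4839, 0.4083, 0.0606]
tcp_rot: [0.184, 0.983, -0.0, 0.001]
contact_force: [1.3, -0.2, -2.5]
opening: 0.341
finger_force: 50.0
```

move_arm([
  [0, [0, 0, 0], [0, 0, 0.12]],
  [0, [0, 0, 0], [0, 0, 0.12]],
  [0, [0, 0, 0], [0, 0, 0.12]],
  [0, [0, 0, 0], [0, 0, 0.12]],
  [0, [0, 0, 0], [0, 0, 0.12]],
  [0, [0, 0, 0], [0, 0, 0.12]],
  [0, [0, 0, 0], [0, 0, 0.12]],
  [0, [0, 0, 0], [0, 0, 0.12]],
  [0, [0, 0, 0], [0, 0, 0.12]],
  [0, [0, 0, 0], [0, 0, 0.12]],
])

```text
time: 3.63
eef_pos: [0.4837, 0.4081, 0.0605]
tcp_rot: [0.709, 0.705, -0.0, 0.001]
contact_force: [-1.9, -4.0, 5.2]
opening: 0.343
finger_force: 51.4
```

move_arm([
  [0, [0, 0, 0], [0, 0, 0.12]],
  [0, [0, 0, 0], [0, 0, 0.12]],
  [0, [0, 0, 0], [0, 0, 0]],
  [0, [0, 0, 0], [0, 0, 0]],
  [1, [0, 0, 0], [0, 0, 0]],
  [1, [0, 0, 0], [0, 0, 0]],
  [1, [0, 0, 0], [0, 0, 0]],
  [1, [0, 0, -0.02], [0, 0, 0]],
  [1, [0, 0, -0.03], [0, 0, 0]],
  [1, [0, 0, -0.03], [0, 0, 0]],
])

```text
time: 4.47
eef_pos: [0.4824, 0.408, 0.1377]
tcp_rot: [0.787, 0.617, -0.002, -0.0]
contact_force: [0.3, 0.3, 0.7]
opening: 0.999
finger_force: 0.0
```

```bash
python3 -c "
from h import *
s=get_state();print(s['qpos'].round(3)); to(.4213,.1358,.20,90,s)
im=snap('top','top1.png'); hsv=cv2.cvtColor(im,cv2.COLOR_RGB2HSV)
"
```

```text
[0.542 0.283 1.759 0.    1.102 0.783]
shift mm [-279.     5.5  -61.7] yang -13.81 turn z 1.3298 tilt [-0.0027 -0.0014 -1.    ] t 4.47 op 0.999 F [0.3 0.3 0.7]
```

move_arm([
  [1, [-0.04, 0.001, -0.009], [0, 0, 0]],
  [1, [-0.04, 0.001, -0.009], [0, 0, 0]],
  [1, [-0.04, 0.001, -0.009], [0, 0, 0]],
  [1, [-0.04, 0.001, -0.009], [0, 0, 0]],
  [1, [-0.04, 0.001, -0.009], [0, 0, 0]],
  [1, [-0.04, 0.001, -0.009], [0, 0, 0]],
  [1, [-0.039, 0, -0.009], [0, 0, 0]],
  [1, [0, 0, 0], [0, 0, -0.12]],
  [1, [0, 0, 0], [0, 0, -0.12]],
  [1, [0, 0, 0], [0, 0, -0.12]],
])

```text
time: 5.35
eef_pos: [0.4228, 0.1352, 0.202]
tcp_rot: [0.662, 0.749, 0.001, 0.001]
contact_force: [-0.0, 0.3, -0.0]
opening: 0.998
finger_force: 0.0
```

move_arm([
  [1, [0, 0, 0], [0, 0, -0.121]],
  [1, [0, 0, 0], [0, 0, -0.121]],
  [1, [0, 0, 0], [0, 0, -0.121]],
  [1, [0, 0, 0], [0, 0, -0.121]],
  [1, [0, 0, 0], [0, 0, -0.121]],
  [1, [0, 0, 0], [0, 0, -0.121]],
  [1, [0, 0, 0], [0, 0, -0.121]],
  [1, [0, 0, 0], [0, 0, -0.121]],
  [1, [0, 0, 0], [0, 0, -0.121]],
  [1, [0, 0, 0], [0, 0, -0.121]],
])

```text
time: 6.18
eef_pos: [0.4226, 0.1362, 0.2015]
tcp_rot: [0.118, 0.993, 0.0, 0.0]
contact_force: [0.5, -0.9, -0.7]
opening: 0.999
finger_force: 0.0
```

move_arm([
  [1, [0, 0, 0], [0, 0, -0.12]],
  [1, [0, 0, 0], [0, 0, -0.12]],
  [1, [0, 0, 0], [0, 0, 0]],
  [1, [0, 0, 0], [0, 0, 0]],
  [1, [0, 0, 0], [0, 0, 0]],
  [1, [0, 0, 0], [0, 0, 0]],
  [1, [0, 0, 0], [0, 0, 0]],
  [1, [0, 0, 0], [0, 0, 0]],
  [1, [0, 0, 0], [0, 0, 0]],
  [1, [0, 0, 0], [0, 0, 0]],
])

```text
time: 7.02
eef_pos: [0.4225, 0.136, 0.2013]
tcp_rot: [0.001, 1.0, -0.0, 0.0]
contact_force: [-0.2, -0.8, 0.2]
opening: 1.0
finger_force: 0.0
```

```bash
python3 - <<'E'
from h import *
s=get_state(); to(.4213,.1358,.20,90,s); print(s['eef_pos'],s['dq'].round(3))
b=snap('wrist','w4.png')[:,:,::-1]; np.save('s4.npy',[s],allow_pickle=True)
t=snap('top','top2.png')[:,:,::-1]
c=cam('wrist',s); print(proj(c,[.4215,.1356,.08]),proj(c,[.4215,.1356,.006]))
A=cv2.resize(cv2.convertScaleAbs(b,alpha=1.3)[60:460,120:520],(500,500)); B=cv2.resize(cv2.convertScaleAbs(t,alpha=1.3)[190:310,170:290],(300,300))
o=np.zeros((500,800,3),np.uint8); o[:,:500]=A; o[:300,500:]=B; cv2.imwrite('pics/c5.png',o)
E
```

```text
shift mm [ 1.2 -0.2  1.3] yang 89.88 turn z -0.0022 tilt [ 0. -0. -1.] t 7.02 op 1.0 F [-0.2 -0.8  0.2]
[0.42249035 0.13604504 0.20131812] [-0.001 -0.002 -0.001  0.001 -0.    -0.002]
[321.11987203 231.38817683] [321.30328098 207.84510884]
```

View pics/c5.png

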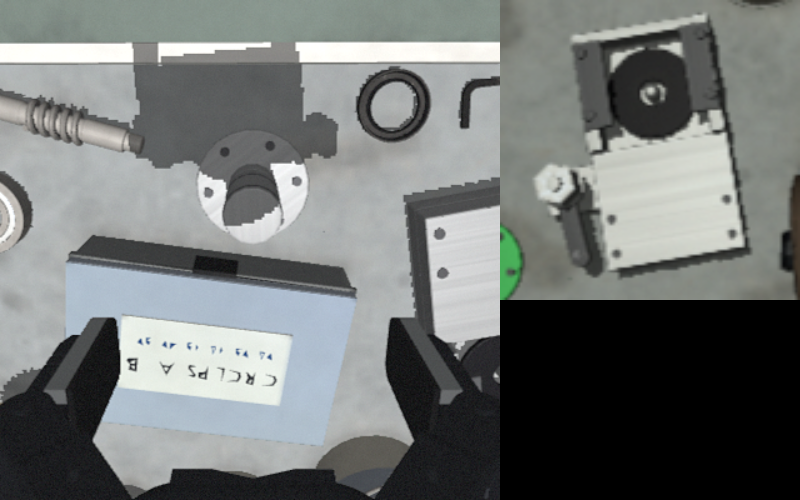

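Wrist crop: the hub top is at wrist (322,226) and the flange at (322,210), within 2 mm of the expected place and centred between the fingers. The top crop shows the keeper bar pointing to the front, clear. Next I descend and grip the hub.

move_arm([
  [1, [0.0015, 0, 0.03], [0, 0, 0]],
  [1, [0, 0, 0.035], [0, 0, 0]],
  [1, [0, 0, 0.035], [0, 0, 0]],
  [1, [0, 0, 0.03], [0, 0, 0]],
  [1, [0, 0, 0.02], [0, 0, 0]],
  [1, [0, 0, 0.007], [0, 0, 0]],
  [1, [0, 0, 0], [0, 0, 0]],
  [0, [0, 0, 0], [0, 0, 0]],
  [0, [0, 0, 0], [0, 0, 0]],
  [0, [0, 0, 0], [0, 0, 0]],
], grip_force=60)

```text
time: 7.95
eef_pos: [0.4226, 0.1362, 0.0462]
tcp_rot: [0.001, 1.0, 0.0, 0.002]
contact_force: [-0.9, 1.4, 0.3]
opening: 0.608
finger_force: 0.0
```

move_arm([
  [0, [0, 0, 0], [0, 0, 0]],
  [0, [0, 0, 0], [0, 0, 0]],
  [0, [0, 0, 0], [0, 0, 0]],
  [0, [0, 0, -0.01], [0, 0, 0]],
  [0, [0, 0, -0.02], [0, 0, 0]],
  [0, [0, 0, -0.03], [0, 0, 0]],
  [0, [0, 0, -0.03], [0, 0, 0]],
  [0, [0, 0, -0.03], [0, 0, 0]],
  [0, [0, 0, 0], [0, 0, 0]],
  [0, [0, 0, 0], [0, 0, 0]],
])

```text
time: 8.78
eef_pos: [0.4217, 0.1362, 0.1659]
tcp_rot: [0.001, 1.0, 0.0, 0.002]
contact_force: [-0.8, 0.1, -4.0]
opening: 0.406
finger_force: 60.6
```

```bash
python3 - <<'E'
from h import *
s=get_state(); ya=np.radians(11.2)
pin=np.array([.5657,.3386]); L=pin-.108*np.array([np.cos(ya),np.sin(ya)]); print(L, s['finger_force'])
to(*L,.165,101.2,s)
E
```

```text
[0.45975684 0.31762269] 60.58019042015076
shift mm [-37.7 181.5   1.1] yang 89.9 turn z -0.1972 tilt [ 4.e-03  4.e-04 -1.e+00] t 8.78 op 0.406 F [-0.8  0.1 -4. ]
```

move_arm([
  [0, [-0.006, 0.026, 0], [0, 0, 0]],
  [0, [-0.007, 0.026, 0], [0, 0, 0]],
  [0, [-0.007, 0.026, 0], [0, 0, 0]],
  [0, [-0.007, 0.026, 0], [0, 0, 0]],
  [0, [-0.006, 0.026, 0], [0, 0, 0]],
  [0, [-0.006, 0.026, 0], [0, 0, 0]],
  [0, [-0.006, 0.027, 0], [0, 0, 0]],
  [0, [0, 0, 0], [0, 0, -0.099]],
  [0, [0, 0, 0], [0, 0, -0.098]],
  [0, [0, 0, 0], [0, 0, 0]],
])

```text
time: 9.62
eef_pos: [0.4642, 0.3187, 0.1606]
tcp_rot: [-0.099, 0.995, -0.001, -0.003]
contact_force: [0.2, -0.2, -3.1]
opening: 0.406
finger_force: 61.3
```

move_arm([
  [0, [0, 0, 0], [0, 0, 0]],
  [0, [0, 0, 0], [0, 0, 0]],
  [0, [0, 0, 0], [0, 0, 0]],
  [0, [0, 0, 0], [0, 0, 0]],
  [0, [0, 0, 0], [0, 0, 0]],
  [0, [0, 0, 0], [0, 0, 0]],
  [0, [0, 0, 0], [0, 0, 0]],
  [0, [0, 0, 0], [0, 0, 0]],
  [0, [0, 0, 0], [0, 0, 0]],
  [0, [0, 0, 0], [0, 0, 0]],
])

```text
time: 10.45
eef_pos: [0.4663, 0.319, 0.1644]
tcp_rot: [-0.097, 0.995, 0.0, 0.0]
contact_force: [-0.4, 0.1, -3.8]
opening: 0.41
finger_force: 61.3
```

```bash
python3 - <<'E'
from h import *
s=get_state(); to(.4676,.3192,.1,101.2,s); print(s['eef_pos'],s['dq'].round(3))
b=snap('wrist','w5.png')[:,:,::-1]; np.save('s5.npy',[s],allow_pickle=True); snap('side','side5.png')
c=cam('wrist',s); 
for p in([.5649,.3366,.04],[.5657,.3386,.04],[.4827,.4074,.087],[.4127,.3675,.042],[.4361,.2535,.042],[.4676,.3192,.19]): print(proj(c,p).round(1))
cv2.imwrite('pics/c6.png',cv2.resize(cv2.convertScaleAbs(b,alpha=1.4),(800,600),interpolation=cv2.INTER_CUBIC))
E
```

```text
shift mm [-1.3 -0.  64.4] yang 101.18 turn z -0.0004 tilt [ 1.e-04  1.e-04 -1.e+00] t 10.45 op 0.41 F [-0.4  0.1 -3.8]
[0.46631095 0.31898822 0.16438977] [ 0.001  0.001 -0.001 -0.    -0.    -0.001]
[319.5 346.4]
[321.6 347.6]
[449.  300.9]
[404.  173.7]
[239.  174.8]
[321.4 354.9]
```

View pics/c6.png

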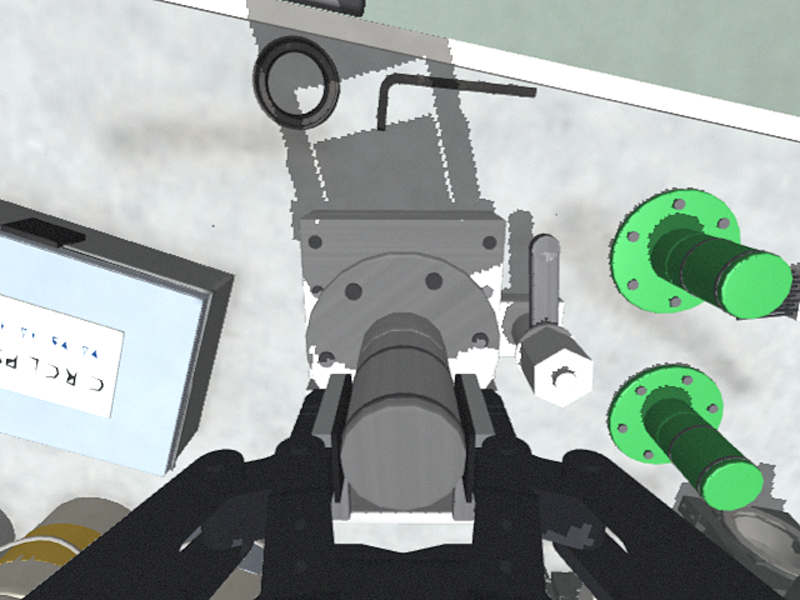

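The crop shows the cover hub top at (322,364) and the jig's front top edge level, from (242,176) to (404,176). The nut is at (450,302), with the bar pointing to the front. Yaw matches, and the cover is laterally within about 0.5 mm of the jig axis.

```bash
python3 - <<'E'
from h import *
s=np.load('s5.npy',allow_pickle=True)[0]; c=cam('wrist',s); Rm=R.from_quat(s['tcp_rot']).as_matrix()
tool=lambda P:((Rm.T@(P-s['eef_pos']))*1000).round(1)
print('hubtop',tool(onplane(c,(322.4,364),s['eef_pos'][2]-.0455+.08)))
fm=onplane(c,(322.8,176),.042); print('front',fm,tool(fm))
n=onplane(c,(449.6,301.6),.087); print('nut',n,tool(n))
E
```

```text
hubtop [  1.4   0.3 -34.5]
front [0.42543008 0.31167688 0.042     ] [ 41.5   0.7 122.4]
nut [0.48309722 0.40794277 0.087     ] [-33.7  84.   77.4]
```

move_arm([
  [0, [0, 0, 0.02], [0, 0, 0]],
  [0, [0, 0, 0.02], [0, 0, 0]],
  [0, [0, 0, 0.015], [0, 0, 0]],
  [0, [0, 0, 0.01], [0, 0, 0]],
  [0, [0, 0, 0.005], [0, 0, 0]],
  [0, [0, 0, 0.002], [0, 0, 0]],
  [0, [0, 0, 0.001], [0, 0, 0]],
  [0, [0, 0, 0.001], [0, 0, 0]],
  [0, [0, 0, 0], [0, 0, 0]],
  [0, [0, 0, 0], [0, 0, 0]],
])

```text
time: 11.38
eef_pos: [0.4669, 0.3193, 0.0912]
tcp_rot: [-0.097, 0.995, 0.0, 0.001]
contact_force: [0.2, -0.4, -2.6]
opening: 0.407
finger_force: 61.5
```

move_arm([
  [0, [0, 0, 0.001], [0, 0, 0]],
  [0, [0, 0, 0.001], [0, 0, 0]],
  [0, [0, 0, 0.001], [0, 0, 0]],
  [0, [0, 0, 0.001], [0, 0, 0]],
  [0, [0, 0, 0], [0, 0, 0]],
  [0, [0, 0, 0], [0, 0, 0]],
  [0, [0, 0, 0], [0, 0, 0]],
  [0, [0, 0, 0], [0, 0, 0]],
  [0, [0, 0, 0], [0, 0, 0]],
  [0, [0, 0, 0], [0, 0, 0]],
])

```text
time: 12.22
eef_pos: [0.4666, 0.3191, 0.0881]
tcp_rot: [-0.098, 0.995, -0.0, -0.0]
contact_force: [-3.9, -2.7, 6.1]
opening: 0.408
finger_force: 62.4
```

move_arm([
  [0, [0, 0, -0.0015], [0, 0, 0]],
  [0, [0, 0, -0.0015], [0, 0, 0]],
  [0, [-0.005, 0, 0], [0, 0, 0]],
  [0, [-0.008, 0, 0], [0, 0, 0]],
  [0, [-0.008, 0, 0], [0, 0, 0]],
  [0, [-0.008, 0, 0], [0, 0, 0]],
  [0, [-0.008, 0, 0], [0, 0, 0]],
  [0, [-0.003, 0, 0], [0, 0, 0]],
  [0, [0, 0, 0], [0, 0, 0]],
  [0, [0, 0, 0], [0, 0, 0]],
])

```text
time: 13.05
eef_pos: [0.5056, 0.3267, 0.089]
tcp_rot: [-0.097, 0.995, -0.0, -0.0]
contact_force: [0.6, -0.1, -3.5]
opening: 0.403
finger_force: 61.4
```

move_arm([
  [0, [-0.004, 0, -0.001], [0, 0, 0]],
  [0, [-0.007, 0, 0], [0, 0, 0]],
  [0, [-0.007, 0, 0], [0, 0, 0]],
  [0, [-0.007, 0, 0], [0, 0, 0]],
  [0, [-0.007, 0, 0], [0, 0, 0]],
  [0, [-0.007, 0, 0], [0, 0, 0]],
  [0, [-0.007, 0, 0], [0, 0, 0]],
  [0, [-0.004, 0, 0], [0, 0, 0]],
  [0, [0, 0, 0], [0, 0, 0]],
  [0, [0, 0, 0], [0, 0, 0]],
])

```text
time: 13.88
eef_pos: [0.5547, 0.3364, 0.0901]
tcp_rot: [-0.097, 0.995, -0.0, -0.0]
contact_force: [-0.6, 0.6, -2.1]
opening: 0.403
finger_force: 61.4
```

```bash
python3 - <<'E'
from h import *
s=get_state(); to(.5657,.3386,.0895,101.2,s); print(s['wrist_torque'].round(2))
snap('wrist','w6.png'); t=snap('top','top6.png')[:,:,::-1]; sd=snap('side','side6.png')[:,:,::-1]
A=cv2.resize(cv2.convertScaleAbs(sd,alpha=1.3)[150:270,220:360],(700,600),interpolation=cv2.INTER_CUBIC)
cv2.imwrite('pics/c7.png',A)
E
```

```text
shift mm [-11.3   0.    0.6] yang 101.17 turn z -0.0004 tilt [-6.e-04 -2.e-04 -1.e+00] t 13.88 op 0.403 F [-0.6  0.6 -2.1]
[0.03 0.01 0.01]
```

View pics/c7.png

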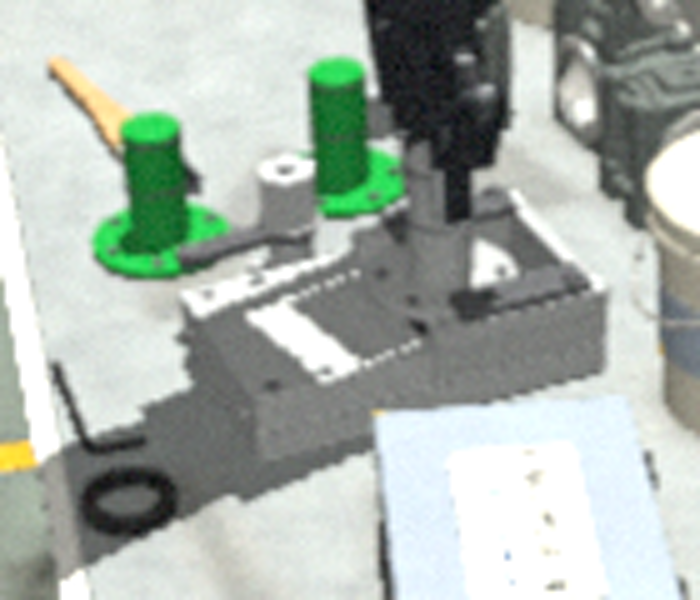

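The side crop shows the cover under the lips over the pocket and the keeper clear. I advance slowly to feel the back stop.

move_arm([
  [0, [-0.003, 0, 0], [0, 0, 0]],
  [0, [-0.003, 0, 0], [0, 0, 0]],
  [0, [-0.003, 0, 0], [0, 0, 0]],
  [0, [-0.003, 0, 0], [0, 0, 0]],
  [0, [-0.003, 0, 0], [0, 0, 0]],
  [0, [-0.001, 0, 0], [0, 0, 0]],
  [0, [0, 0, 0], [0, 0, 0]],
  [0, [0, 0, 0], [0, 0, 0]],
  [0, [0, 0, 0], [0, 0, 0]],
  [0, [0, 0, 0], [0, 0, 0]],
])

```text
time: 14.87
eef_pos: [0.5701, 0.3395, 0.0903]
tcp_rot: [-0.097, 0.995, -0.0, -0.0]
contact_force: [0.9, 0.7, -2.9]
opening: 0.405
finger_force: 61.4
```

move_arm([
  [0, [-0.001, 0, 0], [0, 0, 0]],
  [0, [-0.001, 0, 0], [0, 0, 0]],
  [0, [-0.001, 0, 0], [0, 0, 0]],
  [0, [0, 0, 0], [0, 0, 0]],
  [0, [0, 0, 0], [0, 0, 0]],
  [0, [0, 0, 0], [0, 0, 0]],
  [0, [0, 0, 0], [0, 0, 0]],
  [0, [0, 0, 0], [0, 0, 0]],
  [0, [0, 0, 0], [0, 0, 0]],
  [0, [0, 0, 0], [0, 0, 0]],
])

```text
time: 15.7
eef_pos: [0.5732, 0.3401, 0.0903]
tcp_rot: [-0.097, 0.995, 0.0, 0.0]
contact_force: [0.3, 0.0, -3.3]
opening: 0.399
finger_force: 61.4
```

move_arm([
  [0, [-0.001, 0, 0], [0, 0, 0]],
  [0, [-0.001, 0, 0], [0, 0, 0]],
  [0, [-0.001, 0, 0], [0, 0, 0]],
  [0, [0, 0, 0], [0, 0, 0]],
  [0, [0, 0, 0], [0, 0, 0]],
  [0, [0, 0, 0], [0, 0, 0]],
  [0, [0, 0, 0], [0, 0, 0]],
  [0, [0, 0, 0], [0, 0, 0]],
  [0, [0, 0, 0], [0, 0, 0]],
  [0, [0, 0, 0], [0, 0, 0]],
])

```text
time: 16.53
eef_pos: [0.5751, 0.3405, 0.09]
tcp_rot: [-0.097, 0.995, -0.0, -0.002]
contact_force: [-3.9, -1.1, 0.6]
opening: 0.405
finger_force: 61.6
```

move_arm([
  [0, [-0.001, 0, 0], [0, 0, 0]],
  [0, [-0.001, 0, 0], [0, 0, 0]],
  [0, [0, 0, 0], [0, 0, 0]],
  [0, [0, 0, 0], [0, 0, 0]],
  [0, [0, 0, 0], [0, 0, 0]],
  [0, [0, 0, 0], [0, 0, 0]],
  [0, [0, 0, 0], [0, 0, 0]],
  [0, [0, 0, 0], [0, 0, 0]],
  [0, [0, 0, 0], [0, 0, 0]],
  [0, [0, 0, 0], [0, 0, 0]],
])

```text
time: 17.37
eef_pos: [0.5756, 0.3407, 0.0897]
tcp_rot: [-0.097, 0.995, -0.001, -0.004]
contact_force: [-6.8, -2.3, 1.6]
opening: 0.403
finger_force: 61.8
```

Back stop felt at TCP x≈0.5747, so the pin axis is about 5 mm before it (TCP x≈0.570). I back off 8.5 mm of command and lower.

move_arm([
  [0, [0.003, 0, 0], [0, 0, 0]],
  [0, [0.003, 0, 0], [0, 0, 0]],
  [0, [0.0025, 0, 0], [0, 0, 0]],
  [0, [0, 0, 0], [0, 0, 0]],
  [0, [0, 0, 0], [0, 0, 0]],
  [0, [0, 0, 0.001], [0, 0, 0]],
  [0, [0, 0, 0.001], [0, 0, 0]],
  [0, [0, 0, 0.001], [0, 0, 0]],
  [0, [0, 0, 0], [0, 0, 0]],
  [0, [0, 0, 0], [0, 0, 0]],
])

```text
time: 18.2
eef_pos: [0.5698, 0.3394, 0.0871]
tcp_rot: [-0.097, 0.995, -0.0, -0.0]
contact_force: [0.3, -0.5, -2.6]
opening: 0.404
finger_force: 61.4
```

move_arm([
  [0, [0, 0, 0.001], [0, 0, 0]],
  [0, [0, 0, 0.001], [0, 0, 0]],
  [0, [0, 0, 0.001], [0, 0, 0]],
  [0, [0, 0, 0], [0, 0, 0]],
  [0, [0, 0, 0], [0, 0, 0]],
  [0, [0, 0, 0], [0, 0, 0]],
  [0, [0, 0, 0], [0, 0, 0]],
  [0, [0, 0, 0], [0, 0, 0]],
  [0, [0, 0, 0], [0, 0, 0]],
  [0, [0, 0, 0], [0, 0, 0]],
])

```text
time: 19.03
eef_pos: [0.5698, 0.3395, 0.0844]
tcp_rot: [-0.097, 0.995, 0.0, 0.0]
contact_force: [0.8, 0.5, -3.4]
opening: 0.408
finger_force: 61.4
```

No contact at underside ≈38 mm, below the pin tip, so the bore is over the pin. I keep lowering.

move_arm([
  [0, [0, 0, 0.001], [0, 0, 0]],
  [0, [0, 0, 0.001], [0, 0, 0]],
  [0, [0, 0, 0.001], [0, 0, 0]],
  [0, [0, 0, 0.001], [0, 0, 0]],
  [0, [0, 0, 0.001], [0, 0, 0]],
  [0, [0, 0, 0.001], [0, 0, 0]],
  [0, [0, 0, 0], [0, 0, 0]],
  [0, [0, 0, 0], [0, 0, 0]],
  [0, [0, 0, 0], [0, 0, 0]],
  [0, [0, 0, 0], [0, 0, 0]],
])

```text
time: 19.87
eef_pos: [0.5699, 0.3395, 0.0784]
tcp_rot: [-0.097, 0.995, 0.0, 0.0]
contact_force: [-0.8, 0.4, -3.0]
opening: 0.407
finger_force: 61.4
```

move_arm([
  [0, [0, 0, 0.001], [0, 0, 0]],
  [0, [0, 0, 0.001], [0, 0, 0]],
  [0, [0, 0, 0.001], [0, 0, 0]],
  [0, [0, 0, 0], [0, 0, 0]],
  [0, [0, 0, 0], [0, 0, 0]],
  [0, [0, 0, 0], [0, 0, 0]],
  [0, [0, 0, 0], [0, 0, 0]],
  [0, [0, 0, 0], [0, 0, 0]],
  [0, [0, 0, 0], [0, 0, 0]],
  [0, [0, 0, 0], [0, 0, 0]],
])

```text
time: 20.7
eef_pos: [0.57, 0.3395, 0.0757]
tcp_rot: [-0.097, 0.995, 0.0, 0.0]
contact_force: [-2.0, -1.5, 3.7]
opening: 0.405
finger_force: 61.6
```

move_arm([
  [0, [0, 0, 0.001], [0, 0, 0]],
  [0, [0, 0, 0.001], [0, 0, 0]],
  [0, [0, 0, 0.001], [0, 0, 0]],
  [0, [0, 0, 0.001], [0, 0, 0]],
  [0, [0, 0, 0.001], [0, 0, 0]],
  [0, [0, 0, 0], [0, 0, 0]],
  [0, [0, 0, 0], [0, 0, 0]],
  [0, [0, 0, 0], [0, 0, 0]],
  [0, [0, 0, 0], [0, 0, 0]],
  [0, [0, 0, 0], [0, 0, 0]],
])

```text
time: 21.53
eef_pos: [0.5701, 0.3395, 0.0712]
tcp_rot: [-0.097, 0.995, 0.0, 0.0]
contact_force: [-2.8, -1.1, 7.2]
opening: 0.406
finger_force: 61.9
```

move_arm([
  [0, [0, 0, 0.001], [0, 0, 0]],
  [0, [0, 0, 0.001], [0, 0, 0]],
  [0, [0, 0, 0], [0, 0, 0]],
  [0, [0, 0, 0], [0, 0, 0]],
  [0, [0, 0, 0], [0, 0, 0]],
  [0, [0, 0, 0], [0, 0, 0]],
  [0, [0, 0, 0], [0, 0, 0]],
  [0, [0, 0, 0], [0, 0, 0]],
  [0, [0, 0, 0], [0, 0, 0]],
  [0, [0, 0, 0], [0, 0, 0]],
])

```text
time: 22.37
eef_pos: [0.5702, 0.3396, 0.07]
tcp_rot: [-0.098, 0.995, -0.0, 0.0]
contact_force: [-4.1, -2.4, 9.3]
opening: 0.407
finger_force: 63.0
```

move_arm([
  [0, [0, 0, 0.001], [0, 0, 0]],
  [0, [0, 0, 0.001], [0, 0, 0]],
  [0, [0, 0, 0], [0, 0, 0]],
  [0, [0, 0, 0], [0, 0, 0]],
  [0, [0, 0, 0], [0, 0, 0]],
  [0, [0, 0, 0], [0, 0, 0]],
  [0, [0, 0, 0], [0, 0, 0]],
  [0, [0, 0, 0], [0, 0, 0]],
  [0, [0, 0, 0], [0, 0, 0]],
  [0, [0, 0, 0], [0, 0, 0]],
])

```text
time: 23.2
eef_pos: [0.5703, 0.3397, 0.0699]
tcp_rot: [-0.098, 0.995, -0.0, 0.0]
contact_force: [-7.8, -4.6, 16.2]
opening: 0.406
finger_force: 63.4
```

The pad is at its stop: the height stays the same while the force rises, 18.2 mm below ledge contact as expected.

```bash
python3 -c "
from h import *
print(sign_off())"
```

```text
the job is handed in; nothing more can be done
None
```

The job is handed in with the keeper turned clear and the gripper still holding the cover over the pin, pressed down to the pad's stop at about 16 N; the result of the judging was not shown.

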